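# Pass a filter cassette carrier through a spring gate

## Task

Load the filter cassette: with one fingertip press the blue paddle beside the chute down and keep it down, so that the red gate stays lifted, and meanwhile with the other finger push the white carrier by its green end plate along the chute, under the gate, until it is fully home against the end stop. Then back off and let the gate drop shut behind the carrier. Nothing is to be gripped or lifted: do not ram the carrier against the closed gate, keep the cassette seated in it, and leave the other things on the bench alone.

Things in the scene. Friction and masses are not known exactly. Their poses are not given: they have to be found in the camera images.
- chute: Chute, aluminium walls on a grey floor, fixed to the worktop. Origin: on the worktop, on the channel's centre line, right under the red gate blade. x points across the channel to the blue paddle (away from the robot), y along the channel to the end stop, the way the carrier travels, z up. Floor of the channel at z = 10 mm, walls' inner faces at x = -32 and +32 mm, their tops at z = 34 mm; the other end is open, at y = -219 mm.
- chute_stop (a point): Middle of the black rubber face of the end stop, at chute y = 71 mm, z = 24 mm.
- chute_hinge (a point): Point on the axis of the steel hinge shaft that carries gate and paddle, at chute x = 45, y = 0, z = 50 mm. The shaft is parallel to the chute's y, 4 mm in radius, from y = -217 to 22 mm; bearing posts up to z = 60 mm stand on it at y = -211, -24 and 16 mm.
- gate (a joint): Angle of gate and paddle (one rigid rocker), rad: 0 = shut, where it rests; grows to its stop at 0.85 as the paddle goes down and the blade rises. Under 0.5 the blade blocks the carrier, from 0.55 it clears it; 0.65 to 0.8 is good to hold. A spring shuts it when let go (0.05 N m at first, 0.16 N m wide open: 1 to 5 N at the paddle). The carrier cannot push it open.
- gate_blade (a point): Centre of the red gate blade with a white stripe, on an arm from the shaft; it moves with the gate. Shut, the blade hangs across the channel at chute y = -4 to +4 mm, x = -28 to +2 mm, z = 22 to 56 mm; the arm passes over the channel at z = 46 to 56 mm.
- paddle_mid (a point): Top face of the blue ribbed paddle, halfway along it (chute y = -120 mm), 50 mm out from the shaft; moves with it. The plate, 6 mm thick, runs chute y = -205 to -36 mm and 10 to 80 mm out from the shaft, so it can be held down all along the push. Its slope outwards is 0.38 rad up minus the gate angle; its top r mm out is at z = 53 + r sin(slope) mm: at r = 50, 72 mm shut, 37 mm at 0.7.
- carrier: White tray, 0.12 to 0.26 kg, loose in the channel, 60 mm wide, axes as the chute's. Origin: underside, centre of the 60 mm long tray: front wall at y = +30, rear wall at y = -30 mm, both 26 mm high. A flat 5 mm strip behind it (the gate shuts over it) leads to the green push plate. Starts with its origin at chute y = -74 to -42 mm; home against the stop it is at chute y = +41 mm.
- carrier_push (a point): Middle of the rear face of the carrier's upright green push plate (54 mm wide, 55 mm high): carrier y = -90 mm, 30 mm above its underside. Push here towards +y.
- filter_cassette: Round white filter cassette with a red band, 54 mm across, 27 mm high, loose in the carrier's pocket, on a 4 mm floor; origin at the centre of its underside.
- terminal_tin: Bystander: round tin with red lid, 64 mm across, 42 mm high; origin under its centre.
- vial_0: Bystander: brown vial with blue cap, 24 mm across, 62 mm high; origin under its centre.
- vial_2: Bystander: brown vial with black cap, 24 mm across, 62 mm high; origin under its centre.
- power_brick: Bystander: black power adapter, 46 x 126 x 31 mm, lying; origin under the centre.
- multimeter: Bystander: orange multimeter, 142 x 70 x 45 mm, lying; origin under the centre.
Not all that is in view belongs to the job. Leave any yellow look-alike of the carrier alone. Several things have the shape of the filter_cassette; the one meant has the colours described above.

How it is judged:
By the outcome, as a careful person would: the job done as asked, in the order asked, and still so for the second after the job is handed in, with the robot touching nothing.
It also fails if it takes over 38 s, if anything falls off the work surface, if the arm or the gripper's body presses on something with over 40 N, if the wrist force passes 120 N, or if a joint passes its speed limit or range.

## Robot

A 6-joint arm with a two-finger parallel gripper is mounted at the origin on a cart in front of the work surface, level with it; the furniture and walls round the work are solid. World frame = base frame: x ahead of the robot, y to its left, z up, the work surface at z = 0. Lengths are in mm, angles in degrees, forces in N, time in s.
With the tool pointing down it reaches from about 300 to 850 mm from the base axis. Payload 4.2 kg.
Tool frame: the origin (TCP) lies between the finger pads; the fingertips stand 22 mm ahead of it and the grasp point (between the pads) lies 3 mm ahead of it; z points along the fingers, y is the direction in which the jaws open and shut (so a half turn about z gives the same grasp; the last joint's range is limited). The gripper opens to 91 mm and grips with 3 to 60 N. Pads are 32 mm wide; open, the fingers measure 118 mm over their backs; the gripper's body (76 mm by 178 mm) begins 60 mm behind the grasp point.
Start: joints at [-68.297, 18.312, 89.639, -0, 72.044, -1.146], TCP at [223.284, -529.892, 235.976] pointing down, gripper open.
Joint ranges: [-177.97, 177.97], [-48.28, 115.42], [12.27, 149.76], [-77.06, 257.06], [2.81, 150.46], [-146.56, 146.56]. Speed limits (degrees/s): [147.25, 147.25, 180, 180, 180, 180].

## Interface

Orientations are given as [roll, pitch, yaw] about the fixed x, y, z axes, in that order (R = Rz(yaw) Ry(pitch) Rx(roll)).
In Python, from workcell import * gives the robot as it stands.
- The arm moves only by the shell command python3 -m jog 'ROWS' [OPENING] [FORCE]. ROWS is text: rows parted by semicolons, each of 6 numbers parted by spaces: the shift along the tool's x, y, z in units of 0.5 m (1.0 is 0.5 m), then the turn, a rotation vector about the tool's x, y, z in units of pi/2 rad (1.0 is pi/2 rad). A call has 1 to 20 rows; each row is the pose to reach, as a shift and turn from the pose measured when the call began, along the tool's axes at that moment; what a row does not reach only later rows make up. A row lasts 1/12 s, in which the tool goes at most 41.7 mm and 7.16 degrees, less where a joint would pass 70% of its speed; a pose out of reach is approached as far as the arm can. A call with a number of a shift or a turn outside -1 to 1 is refused whole. A call with a gripper value outside its range is refused whole. OPENING is the opening, from -1 (shut) to 1 (fully open), set as the call begins (- or left out, the last holds). The fingers move at their own pace and stop on an object; FORCE is the grip in N (left out, the last holds). Time passes only in rows, so rows that repeat a pose let the fingers close. It gives the time, the measured TCP pose, the force and the opening at its end, in the units of the state.
- state(): the state, without advancing time (a new reading comes with each control period).
- grab_frame(name): name is "scene" or "top"; returns the picture (400x640x3 uint8, red, green, blue); there is no depth.
- calibration(name): a dict with "mtx" (3x3 intrinsics, pixels), "rvec" (rotation vector, rad) and "tvec" (3), from world to camera coordinates, as OpenCV has them. Camera axes: x right, y down, z forward; pixel columns grow to the right and rows downward; lengths in mm; the calibration is good to about 2 mm. A picture is of the moment at which its call begins. calibration takes no time and is no camera call.
- job_done(): hands the job in, once; it reports no verdict.
Trained networks look in the newest picture that a camera, given by its name, has taken for a name from the list of things; names that differ only in an ending like _2 or _b are one class to them, and where a whole thing is asked for, a point or a joint stands for the part that bears it (a point fixed in the world has none). Each returns a list of dicts, best first, with "confidence" (0 to 1); they miss things now and then, are a little off and sometimes report something else, mostly with a low value. They report only what shows in the picture. A call takes as long as a camera call. They do not tell look-alikes from the thing itself.
- spot_in(query, camera): "rect" ([left, top, right, bottom] in pixels, round what is visible of it).
- tip_of(query, camera): "location" ([column, row] in pixels: a listed point, or the origin of a listed thing).
The state is a dict: "time_s": time; "qpos": joint angles; "qvel": joint speeds; "effort": joint torques, N m; "ee_pos": TCP position; "ee_rot": TCP orientation; "force": force on the tool from outside, world axes, zero at the start; "torque": the same for the moment, N m; "gripper_width": finger opening in mm.
Only numpy, scipy, OpenCV 4.12 (cv2) and the standard library are available. Lean on these libraries where they do the work, as an engineer would, in place of code of your own. Each camera call takes 0.05 s, during which the arm holds its last target. There are 200 camera calls.

## Working session

There is one attempt and no reset: what is moved stays moved. The work goes in short steps, Python scripts to look and compute and a shell command to move; the robot and the scene stay as the last step left them, time stands still between calls to the robot, and variables do not carry over. Pictures are saved under pics/ and viewed, about 8 in all and at most 12, crops included, and the job is handed in when it is done.

```bash
mkdir -p pics; ls; python3 - <<'E'
from workcell import *
import cv2,numpy as np
for n in("scene","top"):
    f=grab_frame(n); cv2.imwrite(f"pics/{n}0.png",f[...,::-1])
    c=calibration(n); R=cv2.Rodrigues(np.array(c["rvec"],float))[0]
    print(n,np.round(c["mtx"],1).tolist(),np.round(-R.T@np.array(c["tvec"]).ravel(),0),np.round(R,2).tolist())
    for q in("chute","chute_stop","chute_hinge","gate_blade","paddle_mid","carrier","carrier_push","filter_cassette"):
        print(q,[(np.round(d["location"]).tolist(),round(d["confidence"],2)) for d in tip_of(q,n)[:3]])
s=state();print(s)
E
```

```text
pics
scene [[484.4, 0.0, 318.9], [0.0, 484.4, 198.9], [0.0, 0.0, 1.0]] [ -19.  964. 1209.] [[-0.82, -0.58, -0.02], [-0.43, 0.63, -0.65], [0.38, -0.53, -0.76]]
chute [([265.0, 269.0], 0.72), ([315.0, 284.0], 0.45)]
chute_stop [([252.0, 281.0], 0.65)]
chute_hinge [([249.0, 249.0], 0.68), ([267.0, 261.0], 0.58)]
gate_blade [([265.0, 260.0], 0.76)]
paddle_mid [([245.0, 212.0], 0.66)]
carrier [([218.0, 335.0], 0.77), ([266.0, 268.0], 0.7), ([272.0, 250.0], 0.66)]
carrier_push [([213.0, 301.0], 0.91), ([278.0, 223.0], 0.9), ([267.0, 262.0], 0.64)]
filter_cassette [([247.0, 254.0], 0.71), ([282.0, 324.0], 0.51), ([269.0, 253.0], 0.48)]
top [[444.1, 0.0, 326.3], [0.0, 444.1, 196.4], [0.0, 0.0, 1.0]] [ 362.  202. 1554.] [[0.01, -1.0, 0.01], [-0.99, -0.01, -0.11], [0.11, -0.01, -0.99]]
chute [([258.0, 184.0], 0.78), ([430.0, 211.0], 0.59)]
chute_stop [([238.0, 190.0], 0.97)]
chute_hinge [([250.0, 173.0], 0.75)]
gate_blade [([260.0, 186.0], 0.92), ([237.0, 192.0], 0.67)]
paddle_mid [([280.0, 150.0], 0.9)]
carrier [([192.0, 196.0], 0.94), ([271.0, 180.0], 0.54)]
carrier_push [([206.0, 174.0], 0.9), ([292.0, 168.0], 0.79)]
filter_cassette [([223.0, 229.0], 0.74), ([270.0, 178.0], 0.57), ([462.0, 227.0], 0.36)]
{'time_s': 0.9, 'qpos': array([-6.82963967e+01,  1.83101297e+01,  8.96401487e+01, -1.21874602e-03,
        7.20438235e+01, -1.14574957e+00]), 'qvel': array([-0.08148043,  0.08654019,  0.02342684, -0.08364551, -0.06724673,
       -0.01427479]), 'effort': array([-2.28293662e-03, -4.12349153e+01, -2.32232165e+01,  7.24363932e-02,
        3.76216276e-02, -6.45478679e-06]), 'ee_pos': array([ 223.27549066, -529.88354618,  235.98588981]), 'ee_rot': array([1.79994126e+02, 1.27712715e-03, 2.28497285e+01]), 'force': array([-0.50520606,  0.37775841,  0.05448047]), 'torque': array([0.04255445, 0.00900544, 0.04536363]), 'gripper_width': 91.11301827372203}
```

```bash
python3 - <<'E'
import cv2
a=cv2.imread("pics/scene0.png")[170:370,170:370];b=cv2.imread("pics/top0.png")[100:260,160:360]
cv2.imwrite("pics/c1.png",cv2.resize(a,(600,600),interpolation=cv2.INTER_CUBIC))
cv2.imwrite("pics/c2.png",cv2.resize(b,(750,600),interpolation=cv2.INTER_CUBIC))
E
```

```text
(no output)
```

View pics/c1.png

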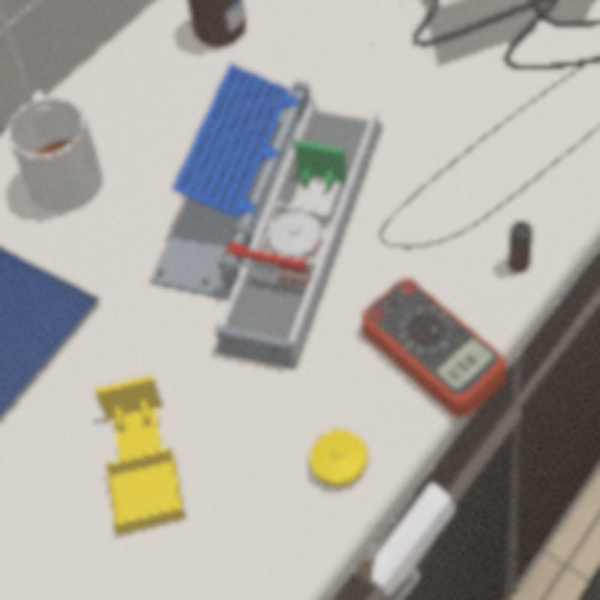

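View pics/c2.png

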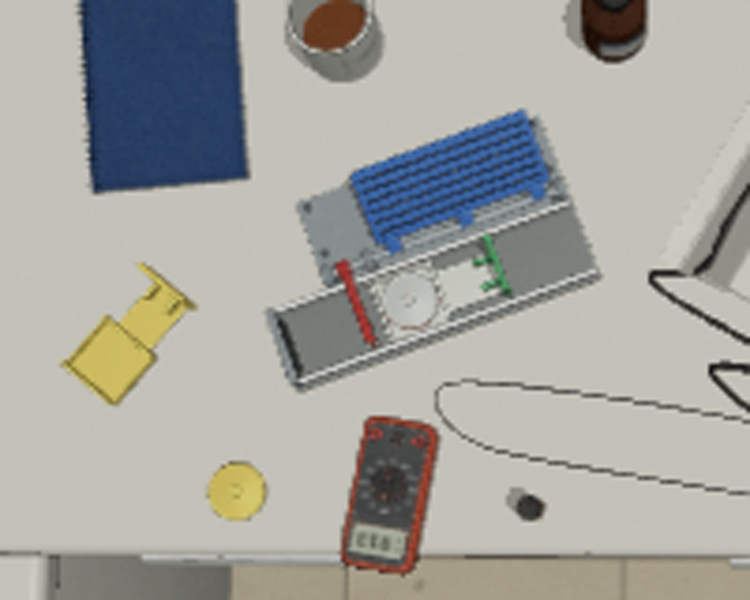

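View pics/scene0.png

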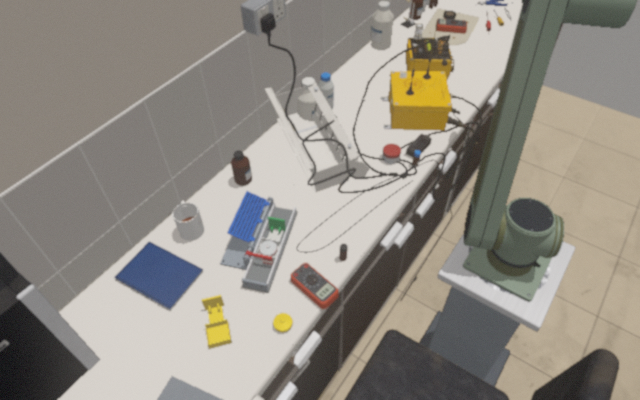

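```bash
cat > h.py <<'E'
import cv2,numpy as np
from workcell import *
def proj(n,P):
    c=calibration(n); return cv2.projectPoints(np.asarray(P,float).reshape(-1,1,3),np.array(c["rvec"],float),np.array(c["tvec"],float),np.array(c["mtx"],float),None)[0].reshape(-1,2)
def tri(a,b):
    M=[]
    for n in("scene","top"):
        c=calibration(n);R=cv2.Rodrigues(np.array(c["rvec"],float))[0]
        M.append(np.array(c["mtx"])@np.c_[R,np.array(c["tvec"]).ravel()])
    p=cv2.triangulatePoints(M[0],M[1],np.array(a,float).reshape(2,1),np.array(b,float).reshape(2,1)).ravel();return p[:3]/p[3]
def W(p,P):
    t=p[2];c,s=np.cos(t),np.sin(t);P=np.atleast_2d(np.asarray(P,float));return np.c_[p[0]+c*P[:,0]-s*P[:,1],p[1]+s*P[:,0]+c*P[:,1],P[:,2]]
E
cat > fit.py <<'E'
from h import *
from scipy.optimize import least_squares
th=.38;r=50
loc={"chute":(0,0,0),"stop":(0,71,24),"hinge":(45,0,50),"blade":(-13,0,39),"paddle":(45+r*np.cos(th)-3*np.sin(th),-120,72),
 "pi":(45+10*np.cos(th),-205,57),"po":(45+80*np.cos(th),-205,53+80*np.sin(th)),"qo":(45+80*np.cos(th),-36,53+80*np.sin(th)),
 "on":(-32,-219,34),"of":(32,-219,34)}
c2=lambda x,y:(160+x/3.75-.4,100+y/3.75-.4); c1=lambda x,y:(170+x/3-.3,170+y/3-.3)
ob={"top":{"chute":(258,184),"stop":(238,190),"hinge":(250,173),"blade":(260,186),"paddle":(280,150),"po":c2(524,110),"qo":c2(352,174),"on":c2(598,272),"of":c2(570,206)},
"scene":{"chute":(265,269),"stop":(252,281),"hinge":(249,249),"blade":(265,260),"paddle":(245,212),"po":c1(233,66),"qo":c1(176,188),"on":c1(376,118),"of":c1(308,104)}}
for k in loc:
    if k in ob["top"]: print(k,np.round(tri(ob["scene"][k],ob["top"][k])))
def res(p):
    o=[]
    for n in ob:
        ks=list(ob[n]);o.append(proj(n,W(p,[loc[k] for k in ks]))-np.array([ob[n][k] for k in ks]))
    return np.concatenate(o)
s=least_squares(lambda p:res(p).ravel(),[600,420,.35],loss="soft_l1",x_scale=[10,10,.1])
print(s.x,np.degrees(s.x[2]));print(np.round(res(s.x),1).tolist())
p=s.x
P=tri((278,223),(292,168));d=P[:2]-p[:2];t=p[2];print("push",P,"chute xy",d@[np.cos(t),np.sin(t)],d@[-np.sin(t),np.cos(t)])
def line(im,n,pts,o,k,col):
    q=(proj(n,W(p,pts))-o+.5)*k
    cv2.polylines(im,[np.round(q).astype(int)],False,col,1)
ims=[]
for n,o,k in(("scene",(200,190),6),("top",(225,120),6)):
    im=cv2.imread(f"pics/{n}0.png")[o[1]:o[1]+100,o[0]:o[0]+(100 if n=="top" else 100)]
    im=cv2.resize(im,None,fx=k,fy=k,interpolation=cv2.INTER_CUBIC)
    for x in(-32,32): line(im,n,[(x,-219,34),(x,71,34)],o,k,(0,0,255))
    line(im,n,[(-32,71,34),(32,71,34)],o,k,(0,0,255))
    line(im,n,[(-28,0,56),(2,0,56),(2,0,22),(-28,0,22),(-28,0,56)],o,k,(255,0,255))
    a,b=loc["pi"],loc["po"];line(im,n,[a,b,loc["qo"],(a[0],-36,a[2]),a],o,k,(0,255,255))
    for i in range(-130,-260,-1): pass
    ims.append(im)
cv2.imwrite("pics/ov.png",cv2.resize(np.hstack(ims),(1200//3*2,400)))
E
python3 fit.py
```

```text
chute [584. 428. -26.]
stop [563. 495.  15.]
hinge [611. 444.  74.]
blade [578. 419.  15.]
paddle [697. 349.  82.]
po [764. 279.  69.]
qo [703. 433.  73.]
on [627. 212.   9.]
of [692. 240.  16.]
[5.78750194e+02 4.29866566e+02 3.48545530e-01] 19.9701878176803
[[-1.1, 1.5], [-1.5, 1.3], [0.7, -1.8], [-3.5, 1.4], [-1.1, -4.0], [0.3, 0.3], [-1.2, -0.5], [-0.6, -0.3], [0.7, 0.2], [-1.0, -3.6], [2.8, 0.4], [-1.5, 3.6], [1.9, -1.0], [1.6, 1.4], [-0.2, -2.7], [-1.8, -1.4], [0.5, -4.1], [3.9, -3.3]]
push [630.91863528 301.957422    31.28952678] chute xy 5.346618589739918 -138.03517343612847
```

View pics/ov.png

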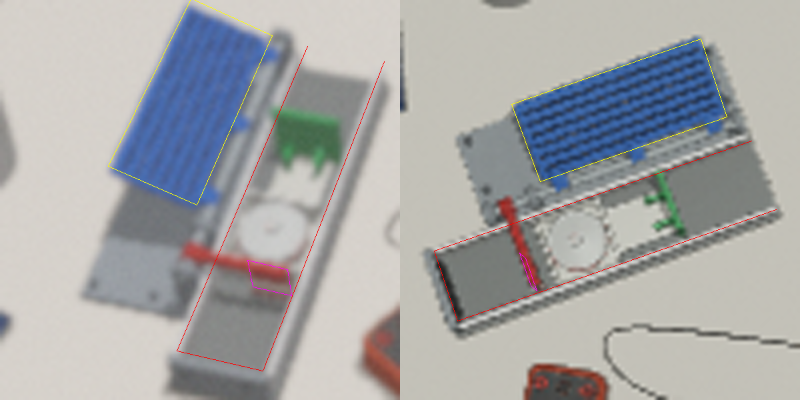

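The white carrier sits in the chute, with its green plate at scene (278,223) and top (292,170). The yellow look-alikes, at scene (217,320) and (282,323), stay untouched. The overlay fits well in the top view but is off by about 4 px in the scene view. I'll move partway and use the known fingertip position to check the cameras.

```bash
cat >> h.py <<'E'
from scipy.spatial.transform import Rotation as Ro
def row(pos,rpy=(180,0,109.97)):
    s=state();R=Ro.from_euler("xyz",s["ee_rot"],degrees=True);T=Ro.from_euler("xyz",rpy,degrees=True)
    return np.round(np.r_[R.inv().apply(np.array(pos)-s["ee_pos"])/500,(R.inv()*T).as_rotvec()/(np.pi/2)],4)
p0=np.array([578.75,429.87,np.radians(19.97)])
E
python3 -c "
from h import *
print(state()['time_s'],row((470,-130,300)), W(p0,(52,-185,0)))"
```

```text
0.9 [ 7.653e-01 -5.454e-01 -1.281e-01  0.000e+00  1.000e-04 -9.680e-01] [[690.8060156  273.75321882   0.        ]]
```

```bash
python3 -m jog '0.765 -0.545 -0.128 0 0 -0.968;0.765 -0.545 -0.128 0 0 -0.968;0.765 -0.545 -0.128 0 0 -0.968;0.765 -0.545 -0.128 0 0 -0.968;0.765 -0.545 -0.128 0 0 -0.968;0.765 -0.545 -0.128 0 0 -0.968;0.765 -0.545 -0.128 0 0 -0.968;0.765 -0.545 -0.128 0 0 -0.968;0.765 -0.545 -0.128 0 0 -0.968;0.765 -0.545 -0.128 0 0 -0.968;0.765 -0.545 -0.128 0 0 -0.968;0.765 -0.545 -0.128 0 0 -0.968;0.765 -0.545 -0.128 0 0 -0.968;0.765 -0.545 -0.128 0 0 -0.968;0.765 -0.545 -0.128 0 0 -0.968;0.765 -0.545 -0.128 0 0 -0.968' 1
python3 -c "
from h import *
print(row((690.8,273.8,150)))"
```

```text
time_s: 2.23
ee_pos: [469.2, -131.3, 299.7]
ee_rot: [-180.0, 0.0, 109.8]
force: [-0.0, -0.5, 0.0]
gripper_width: 91.4
[ 6.123e-01  6.916e-01  2.988e-01 -5.000e-04  1.000e-04 -2.000e-03]
```

```bash
python3 -m jog '0.612 0.692 0 0 0 0;0.612 0.692 0 0 0 0;0.612 0.692 0 0 0 0;0.612 0.692 0 0 0 0;0.612 0.692 0 0 0 0;0.612 0.692 0 0 0 0;0.612 0.692 0 0 0 0;0.612 0.692 0 0 0 0;0.612 0.692 0 0 0 0;0.612 0.692 0 0 0 0;0.612 0.692 0 0 0 0;0.612 0.692 0 0 0 0;0.612 0.692 0.3 0 0 0;0.612 0.692 0.3 0 0 0;0.612 0.692 0.3 0 0 0;0.612 0.692 0.3 0 0 0;0.612 0.692 0.3 0 0 0;0.612 0.692 0.3 0 0 0'
cat > ov2.py <<'E'
from h import *
import sys
s=state();print(s["time_s"],s["ee_pos"],s["force"])
R=Ro.from_euler("xyz",s["ee_rot"],degrees=True)
F=[]
for sg in(1,-1):
    for y in(45.5,59):
        for x in(-16,16): F.append(s["ee_pos"]+R.apply((x,sg*y,22)))
ims=[]
p=p0
for n,o in(("scene",(200,190)),("top",(225,120))):
    f=grab_frame(n);cv2.imwrite(f"pics/{n}_{sys.argv[1]}.png",f[...,::-1])
    im=cv2.resize(f[o[1]:o[1]+100,o[0]:o[0]+100,::-1],None,fx=4,fy=4,interpolation=cv2.INTER_CUBIC)
    def L(P,c): cv2.polylines(im,[np.round((proj(n,P)-o+.5)*4).astype(int)],False,c,1)
    for k in(0,4): L([F[k+i] for i in(0,1,3,2,0)],(0,255,0))
    L(W(p,[(-32,-219,34),(-32,71,34),(32,71,34),(32,-219,34)]),(0,0,255))
    ims.append(im)
cv2.imwrite(f"pics/ov_{sys.argv[1]}.png",np.hstack(ims))
E
python3 ov2.py a
```

```text
time_s: 3.73
ee_pos: [690.9, 271.8, 148.3]
ee_rot: [-179.8, 0.0, 109.6]
force: [0.7, 1.2, 1.0]
gripper_width: 91.6
3.7333 [690.89113054 271.82487694 148.25865461] [0.69214523 1.23929745 1.01274797]
```

View pics/ov_a.png

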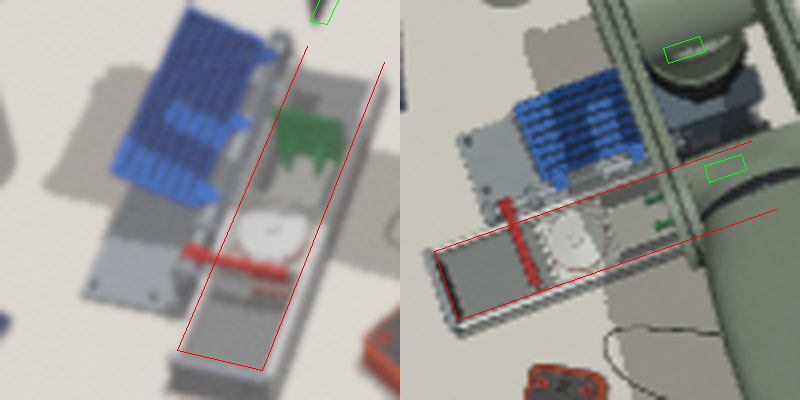

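```bash
python3 - <<'E'
from h import *
im=cv2.imread("pics/scene_a.png");o=(200,130)
s=state();R=Ro.from_euler("xyz",s["ee_rot"],degrees=True)
im=cv2.resize(im[o[1]:o[1]+120,o[0]:o[0]+150],None,fx=5,fy=5,interpolation=cv2.INTER_CUBIC)
for sg in(1,-1):
    P=[s["ee_pos"]+R.apply((x,sg*y,22)) for x,y in((-16,45.5),(16,45.5),(16,59),(-16,59),(-16,45.5))]
    q=proj("scene",P);print(q)
    cv2.polylines(im,[np.round((q-o+.5)*5).astype(int)],False,(0,255,0),1)
cv2.imwrite("pics/fa.png",im)
E
```

```text
[[251.0127637  180.35673935]
 [247.23646538 187.93293215]
 [243.02951148 187.07451132]
 [246.85643747 179.52254402]
 [251.0127637  180.35673935]]
[[279.39522338 186.05324002]
 [275.96979225 193.79591207]
 [280.2889448  194.67722681]
 [283.66086767 186.90937603]
 [279.39522338 186.05324002]]
```

View pics/fa.png

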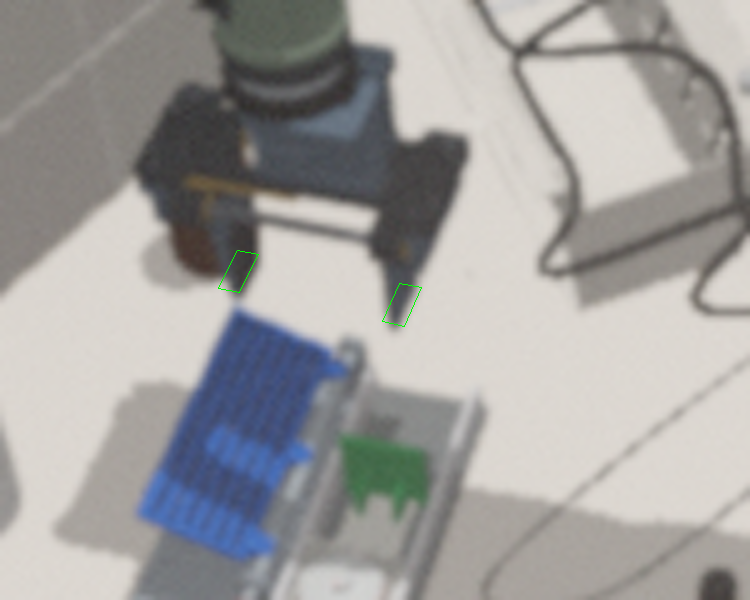

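```bash
python3 - <<'E'
import cv2,numpy as np
a=cv2.imread("pics/scene0.png")[190:298,218:303];b=cv2.imread("pics/top0.png")[125:210,228:325]
k=5.5
A=cv2.resize(a,None,fx=5.5,fy=5.5,interpolation=cv2.INTER_LANCZOS4)
B=cv2.resize(b,None,fx=3.3,fy=3.3,interpolation=cv2.INTER_LANCZOS4)
o=np.zeros((600,800,3),np.uint8);o[:A.shape[0],:A.shape[1]]=A;o[:B.shape[0],A.shape[1]+5:A.shape[1]+5+B.shape[1]]=B[:,:800-A.shape[1]-5]
cv2.imwrite("pics/big.png",o);print(A.shape,B.shape)
E
```

```text
(594, 468, 3) (280, 320, 3)
```

View pics/big.png

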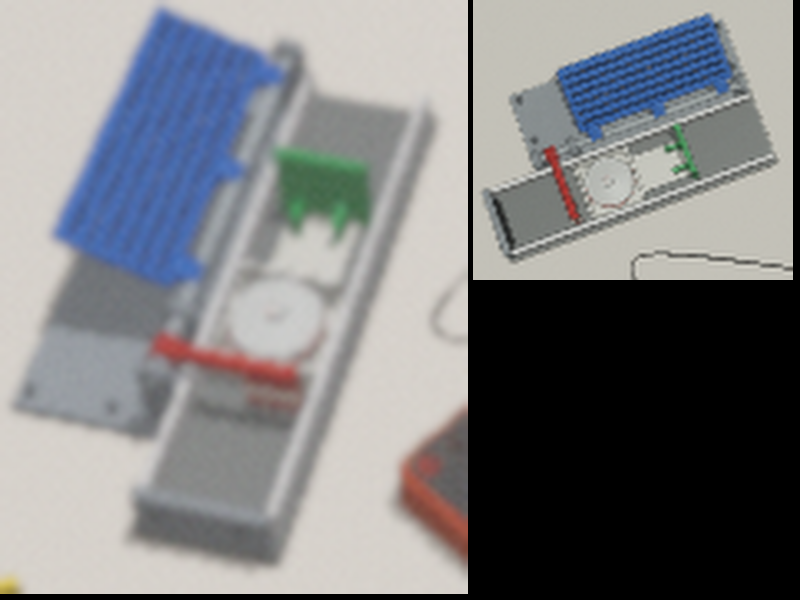

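```bash
cat > fit2.py <<'E'
from h import *
from scipy.optimize import least_squares
th=.38
loc={"pi":(45+10*np.cos(th),-205,57),"po":(45+80*np.cos(th),-205,53+80*np.sin(th)),"qo":(45+80*np.cos(th),-36,53+80*np.sin(th)),
 "on":(-32,-219,34),"of":(32,-219,34),"bl":(-28,0,56),"sn":(-32,71,34)}
S=lambda x,y:(218+x/5.5-.4,190+y/5.5-.4); T=lambda x,y:(228+(x-473)/3.3-.35,125+y/3.3-.35)
ob={"scene":dict(pi=S(262,62),po=S(160,9),qo=S(55,236),on=S(414,101),of=S(311,88),bl=S(298,373),sn=S(268,508)),
"top":dict(po=T(712,15),qo=T(557,72),on=T(774,157),of=T(749,97),bl=T(576,218),sn=T(511,249))}
pl={"scene":[S(278,150),S(368,163)],"top":[T(678,125),T(695,176)]}
def res(p,ns):
    o=[]
    for n in ns:
        ks=list(ob[n]);o.append(proj(n,W(p,[loc[k] for k in ks]))-np.array([ob[n][k] for k in ks]))
    return np.concatenate(o)
for ns in(("scene",),("top",),("scene","top")):
    s=least_squares(lambda p:res(p,ns).ravel(),[580,430,.35],loss="soft_l1",x_scale=[10,10,.1]);p=s.x
    print(ns,np.round(p[:2],1),round(np.degrees(p[2]),2),np.round(res(p,ns),1).tolist())
    q=least_squares(lambda v:np.concatenate([(proj(n,W(p,[(v[1]+27,v[0],65),(v[1]-27,v[0],65)]))-pl[n]).ravel() for n in ns]),[-138,0]).x
    print(" plate y,x",q)
E
python3 fit2.py
```

```text
('scene',) [574.  433.9] 21.71 [[0.6, -1.1], [-1.5, -0.3], [-1.6, 1.0], [1.1, -2.2], [0.5, -3.2], [0.0, 0.9], [0.0, 1.9]]
 plate y,x [-136.16108345   -1.21231325]
('top',) [577.5 427.7] 20.4 [[-0.2, 0.1], [-0.5, -0.6], [0.1, -0.5], [1.4, 0.6], [-0.9, 0.5], [0.5, -0.0]]
 plate y,x [-133.90759101   -1.56427141]
('scene', 'top') [576.1 430.5] 21.15 [[1.5, -2.1], [-0.6, -1.4], [-1.1, -0.4], [1.9, -3.0], [1.3, -4.2], [0.2, -0.2], [-0.0, 0.7], [-1.8, -0.1], [-1.8, -0.2], [-0.9, -1.0], [0.2, 0.3], [-1.7, 0.9], [-0.2, 0.6]]
 plate y,x [-134.7538001    -1.48262866]
```

```bash
sed -i 's/^p0=.*/p0=np.array([576.5,429.5,np.radians(20.7)])/' h.py; python3 -c "
from h import *
for z in(148,59): print(row(W(p0,(52,-170,z))[0],(180,0,110.7)))"
```

```text
[ 0.0346 -0.0037  0.0087  0.0025  0.0001 -0.0112]
[ 3.460e-02 -4.400e-03  1.867e-01  2.500e-03  1.000e-04 -1.120e-02]
```

```bash
python3 -m jog '0.035 -0.004 0.009 0.002 0 -0.011;0.035 -0.004 0.03 0.002 0 -0.011;0.035 -0.004 0.06 0.002 0 -0.011;0.035 -0.004 0.09 0.002 0 -0.011;0.035 -0.004 0.115 0.002 0 -0.011;0.035 -0.004 0.14 0.002 0 -0.011;0.035 -0.004 0.16 0.002 0 -0.011;0.035 -0.004 0.175 0.002 0 -0.011;0.035 -0.004 0.187 0.002 0 -0.011;0.035 -0.004 0.187 0.002 0 -0.011;0.035 -0.004 0.187 0.002 0 -0.011'
cat > ov3.py <<'E'
from h import *
import sys
s=state();print(s["time_s"],s["ee_pos"],s["ee_rot"],s["force"],s["torque"])
R=Ro.from_euler("xyz",s["ee_rot"],degrees=True);n="scene";o=(205,180);k=5
f=grab_frame(n);cv2.imwrite(f"pics/scene_{sys.argv[1]}.png",f[...,::-1])
im=cv2.resize(f[o[1]:o[1]+120,o[0]:o[0]+110,::-1],None,fx=k,fy=k,interpolation=cv2.INTER_CUBIC)
def L(P,c): cv2.polylines(im,[np.round((proj(n,P)-o+.5)*k).astype(int)],False,c,1)
for g,c in((.55,(0,0,255)),(.7,(0,255,255)),(.85,(255,0,255))):
    t=.38-g;L(W(p0,[(45+80*np.cos(t),y,53+80*np.sin(t)) for y in(-205,-36)]),c)
    a=.0
    L(W(p0,[(45-np.cos(g)*d+np.sin(g)*-6*-1*-1,0,50+np.sin(g)*d+np.cos(g)*6) for d in(43,73)]),c)
cv2.imwrite(f"pics/ov_{sys.argv[1]}.png",im)
E
python3 ov3.py b
```

```text
time_s: 4.75
ee_pos: [685.2, 289.3, 58.9]
ee_rot: [180.0, -0.0, 110.7]
force: [-0.5, -0.0, 3.6]
gripper_width: 91.4
4.75 [685.20727928 289.33095314  58.89857563] [ 1.79968696e+02 -1.52570285e-02  1.10687133e+02] [-0.49628032 -0.02334772  3.58542004] [ 0.23502293 -0.07309869  0.07631077]
```

View pics/ov_b.png

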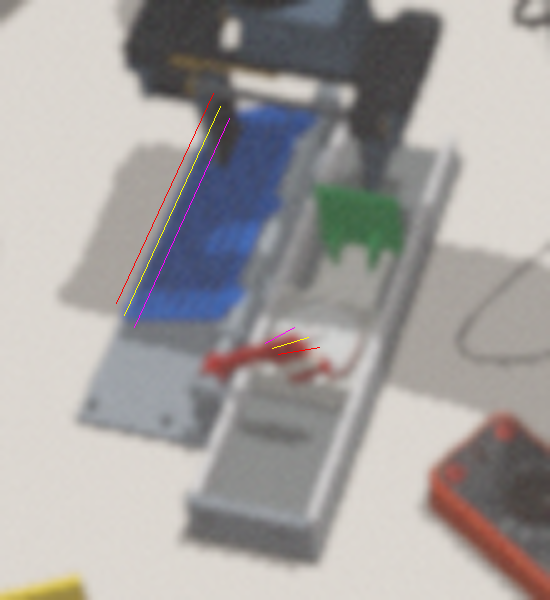

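```bash
python3 -m jog '0.005 0 0 0 0 0;0.012 0 0 0 0 0;0.02 0 0 0 0 0;0.028 0 0 0 0 0;0.035 0 0 0 0 0;0.042 0 0 0 0 0;0.05 0 0 0 0 0;0.058 0 0 0 0 0;0.066 0 0 0 0 0;0.075 0 0 0 0 0;0.084 0 0 0 0 0;0.093 0 0 0 0 0;0.102 0 0 0 0 0;0.111 0 0 0 0 0;0.12 0 0 0 0 0;0.128 0 0 0 0 0;0.135 0 0 0 0 0;0.14 0 0 0 0 0;0.14 0 0 0 0 0'; python3 ov3.py c
```

```text
time_s: 6.38
ee_pos: [660.2, 355.7, 59.3]
ee_rot: [179.9, -0.1, 110.7]
force: [1.3, -1.0, 1.7]
gripper_width: 91.0
6.3833 [660.24404613 355.6883441   59.25292994] [ 1.79940128e+02 -5.91374458e-02  1.10697303e+02] [ 1.27845689 -1.04181299  1.7191515 ] [-0.21380606 -0.46515169 -0.04923452]
```

View pics/ov_c.png

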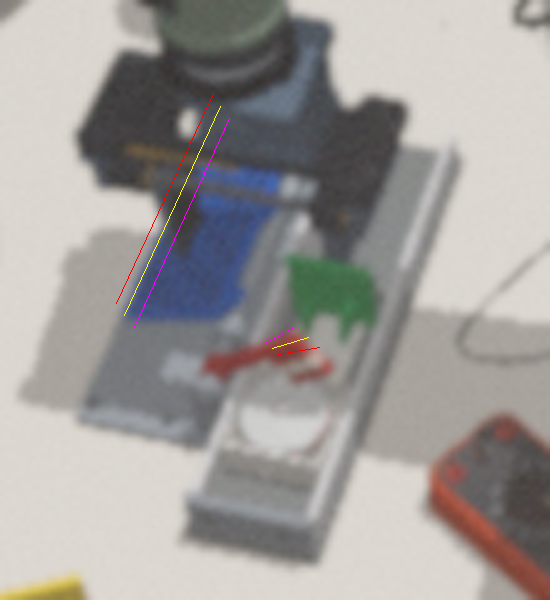

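```bash
python3 -m jog '0.006 0 0 0 0 0;0.013 0 0 0 0 0;0.02 0 0 0 0 0;0.027 0 0 0 0 0;0.034 0 0 0 0 0;0.041 0 0 0 0 0;0.047 0 0 0 0 0;0.052 0 0 0 0 0;0.056 0 0 0 0 0;0.059 0 0 0 0 0;0.062 0 0 0 0 0;0.062 0 0 0 0 0'
```

```text
time_s: 7.43
ee_pos: [649.3, 384.4, 59.1]
ee_rot: [180.0, -0.0, 110.7]
force: [2.2, -3.1, 2.8]
gripper_width: 91.3
```

```bash
python3 -m jog '0.002 0 0 0 0 0;0.004 0 0 0 0 0;0.006 0 0 0 0 0;0.006 0 0 0 0 0'; python3 -m jog '0.002 0 0 0 0 0;0.004 0 0 0 0 0;0.006 0 0 0 0 0;0.006 0 0 0 0 0'; python3 -c "
from h import *
s=state();d=s['ee_pos'][:2]-p0[:2];t=p0[2];print('chute y',d@[-np.sin(t),np.cos(t)])"
```

```text
time_s: 7.77
ee_pos: [649.4, 384.8, 59.3]
ee_rot: [179.9, 0.2, 110.8]
force: [3.9, -9.3, 2.8]
gripper_width: 91.4
time_s: 8.1
ee_pos: [649.5, 385.1, 59.5]
ee_rot: [179.9, 0.5, 110.9]
force: [4.1, -9.1, 3.9]
gripper_width: 91.2
chute y -67.36900577082702
```

```bash
python3 - <<'E'
from h import *
f=grab_frame("scene");g=grab_frame("top")
cv2.imwrite("pics/scene_d.png",f[...,::-1]);cv2.imwrite("pics/top_d.png",g[...,::-1])
A=cv2.resize(f[220:300,225:295,::-1],None,fx=6,fy=6,interpolation=cv2.INTER_CUBIC)
B=cv2.resize(g[150:220,225:285,::-1],None,fx=6,fy=6,interpolation=cv2.INTER_CUBIC)
def L(im,n,o,P,c): cv2.polylines(im,[np.round((proj(n,W(p0,P))-o+.5)*6).astype(int)],False,c,1)
for im,n,o in((A,"scene",(225,220)),(B,"top",(225,150))):
    L(im,n,o,[(-30,71,36),(30,71,36)],(0,255,0)); L(im,n,o,[(-27,-49,65),(27,-49,65)],(0,255,255))
o=np.zeros((480,790,3),np.uint8);o[:480,:420]=A;o[:420,425:785]=B
cv2.imwrite("pics/d.png",o)
E
```

```text
(no output)
```

View pics/d.png

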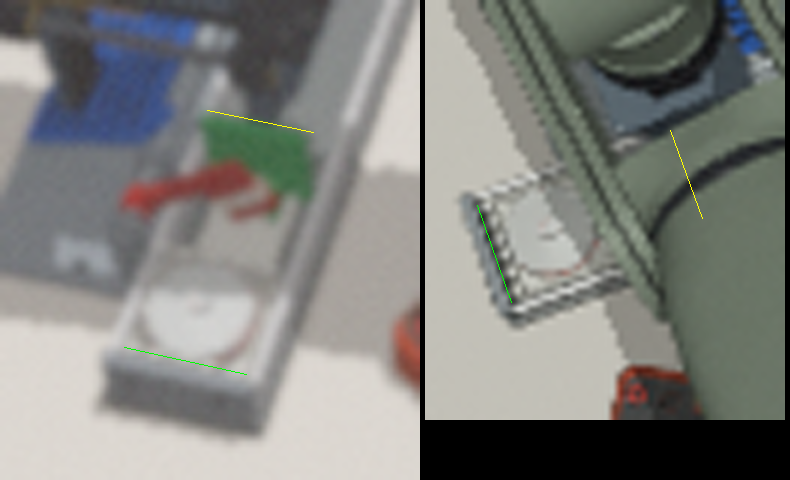

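```bash
python3 -m jog '-0.006 0 0 0 0 0;-0.016 0 0 0 0 0;-0.03 0 0 0 0 0;-0.04 0 0 0 0 0;-0.04 0 -0.015 0 0 0;-0.04 0 -0.03 0 0 0;-0.04 0 -0.045 0 0 0;-0.04 0 -0.06 0 0 0;-0.04 0 -0.075 0 0 0;-0.04 0 -0.09 0 0 0;-0.04 0 -0.12 0 0 0;-0.04 0 -0.17 0 0 0;-0.04 0 -0.23 0 0 0;-0.04 0 -0.3 0 0 0;-0.08 0 -0.36 0 0 0;-0.16 0 -0.36 0 0 0;-0.24 0 -0.36 0 0 0;-0.32 0 -0.36 0 0 0;-0.4 0 -0.36 0 0 0;-0.4 0 -0.36 0 0 0'; python3 - <<'E'
from h import *
f=grab_frame("scene");g=grab_frame("top")
A=cv2.resize(f[205:295,210:295,::-1],None,fx=5,fy=5,interpolation=cv2.INTER_CUBIC)
B=cv2.resize(g[140:215,225:295,::-1],None,fx=5,fy=5,interpolation=cv2.INTER_CUBIC)
o=np.zeros((450,790,3),np.uint8);o[:,:425]=A;o[:375,430:780]=B
cv2.imwrite("pics/e.png",o)
E
```

```text
time_s: 9.87
ee_pos: [722.4, 191.7, 241.7]
ee_rot: [179.9, 0.8, 110.5]
force: [0.0, -0.1, 0.5]
gripper_width: 91.0
```

View pics/e.png

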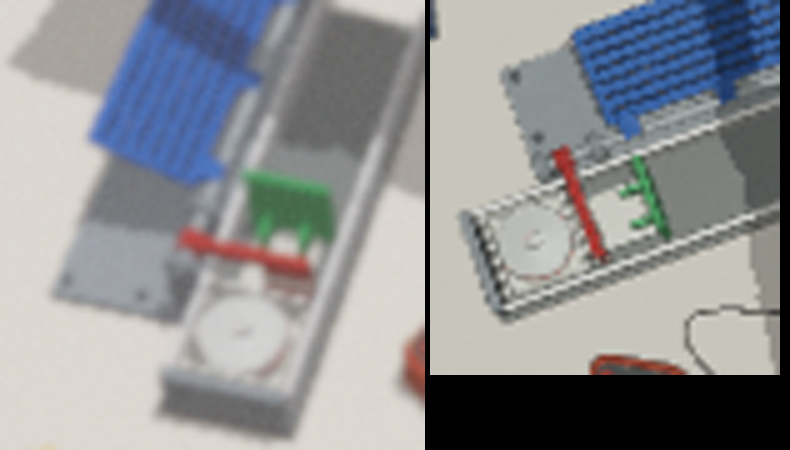

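```bash
python3 - <<'E'
from h import *
from scipy.optimize import least_squares
for n,p,a in(("top",(577.5,427.7,np.radians(20.4)),[(266,171.3),(271.4,186.8)]),("scene",(574,433.9,np.radians(21.71)),[(210+246/5-.4,205+175/5-.4),(210+331/5-.4,205+187/5-.4)])):
    print(n,least_squares(lambda v:(proj(n,W(p,[(v[1]+27,v[0],65),(v[1]-27,v[0],65)]))-a).ravel(),[-49,0]).x)
E
```

```text
top [-48.63531603  -2.71821559]
scene [-49.65446481   0.12531648]
```

Both views put the plate at −49 mm, which is home, so I'm handing in.

```bash
python3 -c "
from workcell import *
print(job_done())"
```

```text
the job is handed in; nothing more can be done
None
```

The carrier is home against the end stop, the gate has dropped shut behind it, and I handed the job in at about 10 s of the 38 s allowed.

**What I did:** One finger pressed the blue paddle to a gate angle of about 0.7, with 2–4 N. The other finger pushed the green plate along the chute and under the raised gate. The carrier stopped moving at about 10 N, and I took that as contact with the stop. I then backed the finger off the plate, let the paddle rise gradually, and retracted clear.

**Last checks:**
- **Carrier:** The push plate's rear face measured at chute y = −48.6 mm in the top view and −49.7 mm in the scene view; home is −49 mm.
- **Gate and cassette:** The last picture shows the gate down across the strip and the cassette seated in the tray.
- **Robot:** The wrist force is about 0 N, with the arm clear of the chute.
- **Other things on the bench:** I moved nothing near them. I did not check each one in a final picture.

**What disagreed:**
- **Camera fits:** The two cameras' separate fits of the chute pose differed by about 7 mm and 1.3°. I used a pose between them.
- **Stopping point:** By that pose the plate was at about −51.4 mm when it stopped, roughly 2 mm short of home. The later image measurements did not show that gap.

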